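# Click the pipette carousel head onto its stand post

### The job

Fit the white pipette carousel head onto its stand: pick it up by its sleeve, thread it over the upright steel post and slide it gently down until you feel the two sprung balls click into the groove inside the sleeve. How far down that is differs from stand to stand, so feel for it; keep hold of the head until it has clicked, then let go, leaving it locked there and upright. Never drop or ram it on the post, and leave the other things on the bench where they are.

Things in the scene. Friction and masses are not known exactly. Their poses are not given: they have to be found in the camera images.
- head_center (a point): Loose white carousel head, about 120 g, standing on the bench. Upright sleeve: 33 mm outer diameter, 66 mm tall, open both ends. This point is on its axis half-way up (33 mm above its underside), z up. Four flat forked arms stick out to 64 mm from the axis at its foot, tops 11 mm above the underside; above them is plain sleeve to grip. Any yaw fits the post.
- head_groove (a point): Middle of the groove inside the sleeve, on the axis, 32 mm above the head's underside. From below the bore is: 4 mm of wide entry (22 mm diameter), plain 18 mm bore up to 27.5 mm, the groove (24 mm diameter) from 27.5 to 36.5 mm, then 18 mm bore to the top.
- post_top (a point): Top of the stand's upright steel post, on its axis, 150 mm above the bench, z up. Post 16 mm diameter with a domed top (radius 8 mm). Two 8 mm steel balls stick 3 mm out of it on opposite sides (stand's +y and -y), both at one height: anywhere from 18 to 42 mm below the top, different every time and not measured.
- stand: Heavy stand fixed to the bench: round grey base 130 mm diameter, 18 mm high, black boss round the post's foot (36 mm diameter, up to 24 mm high). Origin at the centre of the underside, on the post's axis.
- ball_left (a joint): How far the sprung ball on the stand's +y side is pressed in, m: 0 = out, about 0.0015 (0.0007 to 0.0024) inside plain bore. Sliding the sleeve slowly down, the pair resists with a short peak of about 4 to 10 N entering the bore, then rubs lightly (under 3 N either way) for about 20 mm, then springs out into the groove, which pulls the sleeve down with 4 to 9 N for some 3 mm: the click.
- ball_right (a joint): The same for the ball on the stand's -y side. Once the pull has gone, the balls are in the groove with 1 to 2 mm of free play; then they bear on its upper edge and the resistance climbs to about 4 to 10 N. Pushed on beyond that, they go in again and the click is passed; pulled back up it can be found again.
- tip_box_a: Bystander: box of pipette tips, 75 x 110 x 55 mm, origin at the centre of its underside, long side along its y.
- tip_box_b: Bystander: second box of pipette tips, like the first.
- tube_rack: Bystander: low rack of small tubes, 45 x 120 x 44 mm, origin at the centre of its underside, long side along its y.
- pen_pot: Bystander: round pot of pens, 80 mm diameter, 150 mm high with its pens, origin at the centre of its underside.
There are look-alikes about, which are no part of the job. Of the things like the stand, leave any that is pink; of the rest the smaller one is meant.

How it is judged:
On the way:
1. the head is on the post with both balls clicked out into its groove while the gripper still holds it (value of joint each of ball_left, ball_right below 0.0009 m and z of head_center in the frame of post_top between -0.045 and -0.013 m and horizontal distance between head_center and post_top below 0.004 m and contact force between the fingers and head above 0.5 N), for 0.3 s.
At the end, for the whole second after the job is handed in: The head is on the post right way up (within 0.1 rad), its centre within 4 mm of the post's axis and 13 to 45 mm below the post's top, both balls sprung out into its groove (each pressed in less than 0.9 mm), at rest and let go (value of joint each of ball_left, ball_right below 0.0009 m and z of head_center in the frame of post_top between -0.045 and -0.013 m and horizontal distance between head_center and post_top below 0.004 m and angle between head_center's own z axis and vertical below 0.1 rad and linear speed of head below 0.01 m/s); the robot touches nothing.
It fails at once if the head is pressed on the stand with more than 30 N (contact force between head and stand above 30 N).
It fails at once if the head is dropped or rammed along the post (faster than 0.5 m/s while on it) (horizontal distance between head_center and post_top below 0.006 m and z of head_center in the frame of post_top below 0.03 m and linear speed of head above 0.5 m/s).
It fails at once if a bystander is moved by more than 20 mm (distance of any of tip_box_a, tip_box_b, tube_rack, pen_pot from where it was at the start of the episode above 0.02 m).
It also fails if it takes over 54 s, if anything falls off the work surface, if the arm or the gripper's body presses on something with over 40 N, if the wrist force passes 120 N, or if a joint passes its speed limit or range.

### The arm

A 6-joint arm with a two-finger parallel gripper is mounted at the origin on the work surface. World frame = base frame: x ahead of the robot, y to its left, z up, the work surface at z = 0. Lengths are in m, angles in rad, forces in N, time in s.
With the tool pointing down it reaches from about 0.35 to 0.875 m from the base axis. Payload 4.2 kg.
Tool frame: the origin (TCP) lies on the centre line of the jaws, within the pads' length; the fingertips stand 22 mm ahead of it and the grasp point (between the pads) lies 3 mm ahead of it; z points along the fingers, y is the direction in which the jaws open and shut (so a half turn about z gives the same grasp; the last joint's range is limited). The gripper opens to 85 mm and grips with 20 to 120 N. Pads are 22 mm wide; open, the fingers measure 114 mm over their backs; the gripper's body (76 mm by 85 mm) begins 54 mm behind the grasp point. The pads swing forward as they close: fully open they stand 13 mm farther back than shut.
Start: joints at [-0.937, 0.385, 0.008, 0, -1.194, -0.259], TCP at [0.229, -0.582, 0.253] pointing down, gripper open.
Joint ranges: [-3.14, 3.14], [-1.21, 2.06], [-1.07, 1.41], [-3.16, 2.05], [-2.99, -0.16], [-3.1, 3.1]. Speed limits (rad/s): [2.79, 2.79, 3.14, 3.14, 3.14, 3.14].

### API

Orientations are given as [roll, pitch, yaw] about the fixed x, y, z axes, in that order (R = Rz(yaw) Ry(pitch) Rx(roll)).
In Python, from rig import sense, snapshot, get_calibration, sign_off gives the robot as it stands.
- The arm moves only by the tool send_rows, never from a script. Its argument "deltas" is a list of rows, each an object of numbers: "fingers": the finger opening in cm, from 0 to 8.54; "dx", "dy", "dz": the shift along the tool's x, y, z in cm; "spin": the turn about the tool's z in degrees. A call has 1 to 5 rows; each row shifts and turns the commanded pose from where the row before left it, along the tool's axes as they then stand; what a row does not reach is not made up. A row lasts 1/12 s, in which the tool goes at most 41.7 mm and 7.16 degrees, less where a joint would pass 70% of its speed; a pose out of reach is approached as far as the arm can. A call is refused whole if a number of a shift passes 4.17 or a number of a turn 7.16, either way. A call with a gripper value outside its range is refused whole. The fingers move at their own pace and stop on an object; the grip force is fixed at half the most. Time passes only in rows, so rows that do not move let the fingers close. It gives the time, the measured TCP pose, the force and the opening at its end, in the units of the state.
- sense(): the state, without advancing time (a new reading comes with each control period).
- snapshot(name): name is "scene" or "top" or "wrist"; returns the picture (420x560x3 uint8, red, green, blue); there is no depth.
- get_calibration(name): a dict with "fx", "fy", "cx", "cy" (pixels), "eye" and "attitude" of the camera in the world. Camera axes: x right, y down, z forward; pixel columns grow to the right and rows downward; lengths in m; the calibration is good to about 2 mm. A picture is of the moment at which its call begins: read the wrist's pose just before it. get_calibration takes no time and is no camera call; for the wrist camera it gives the pose at the moment of the call.
- sign_off(): hands the job in, once; it reports no verdict.
The state is a dict: "time_s": time; "joints": joint angles; "joint_velocities": joint speeds; "joint_efforts": joint torques, N m; "tool_pos": TCP position; "ee_rot": TCP orientation; "wrist_force": force on the tool from outside, world axes, zero at the start; "ft_torque": the same for the moment, N m; "finger_gap": opening from 0.0 (shut) to 1.0 (fully open).
Only numpy, scipy, OpenCV 4.12 (cv2) and the standard library are available. Lean on these libraries where they do the work, as an engineer would, in place of code of your own. Each camera call takes 0.05 s, during which the arm holds its last target.

## Working session

There is one attempt and no reset: what is moved stays moved. The work goes in short steps, Python scripts to look and compute and a tool call to move; the robot and the scene stay as the last step left them, time stands still between calls to the robot, and variables do not carry over. Pictures are saved under pics/ and viewed, and the job is handed in when it is done.

Besides the shell and the picture viewer there is one more tool, called after "Request:" as a command line: name --argument value ..., lists and objects as JSON in quotes. send_rows: Moves the arm, as the interface text tells. Its arguments: {"type":"object","properties":{"deltas":{"type":"array","items":{"type":"object","properties":{"fingers":{"type":"number"},"dx":{"type":"number"},"dy":{"type":"number"},"dz":{"type":"number"},"spin":{"type":"number"}}}}},"required":["deltas"]}

```bash
ls; mkdir -p pics; python3 - <<'E'
from rig import *
import cv2,json
print(sense())
for n in ["scene","top","wrist"]:
    im=snapshot(n); cv2.imwrite(f"pics/{n}0.png",im[:,:,::-1]); print(n,get_calibration(n))
E
```

```text
pics
{'time_s': 0.0, 'joints': array([-9.37386557e-01,  3.85555660e-01,  6.58142599e-03, -5.00298428e-04,
       -1.19398215e+00, -2.58595468e-01]), 'joint_velocities': array([-0.00042273,  0.00030613, -0.00047346, -0.00023339,  0.00021977,
        0.00136113]), 'joint_efforts': array([-2.31092563e-04, -3.92282546e+01,  1.88396144e+01,  4.18635875e+00,
       -4.70329978e-03,  1.03878361e-05]), 'tool_pos': array([ 0.22862447, -0.58109184,  0.2522045 ]), 'ee_rot': array([ 3.13938552e+00, -1.03041809e-04, -2.76696283e+00]), 'wrist_force': array([-0.15414559, -0.004472  ,  0.32729735]), 'ft_torque': array([ 0.04516336,  0.01971597, -0.02289274]), 'finger_gap': 0.996950578384107}
scene {'fx': 472.6878015337722, 'fy': 472.6878015337722, 'cx': 280.9934813990207, 'cy': 212.63567821349326, 'eye': array([1.41736064, 0.23417784, 0.91117263]), 'attitude': array([-2.30021826, -0.01395245,  2.06715902])}
top {'fx': 540.3856986001082, 'fy': 540.3856986001082, 'cx': 272.60700797780305, 'cy': 219.81525471153702, 'eye': array([ 0.49498177, -0.18909479,  1.57842676]), 'attitude': array([-3.0480857 , -0.00615018, -1.58474426])}
wrist {'fx': 350.2958056896369, 'fy': 350.2958056896369, 'cx': 277.5869134779403, 'cy': 211.5736589351608, 'eye': array([ 0.15139762, -0.61122885,  0.37248424]), 'attitude': array([ 2.81354911e+00, -1.61991362e-03,  1.94530533e+00])}
```

View pics/scene0.png

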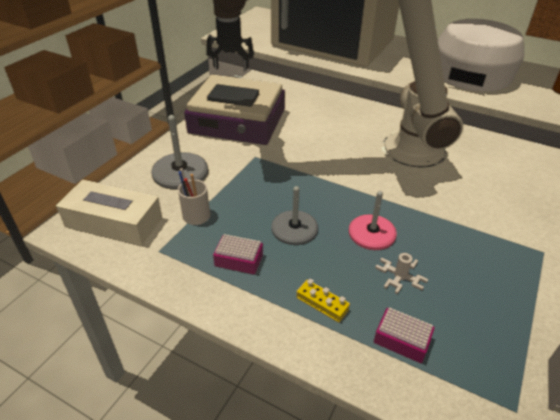

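View pics/top0.png

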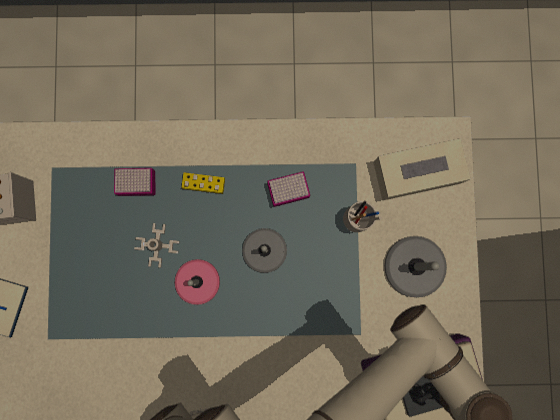

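View pics/wrist0.png

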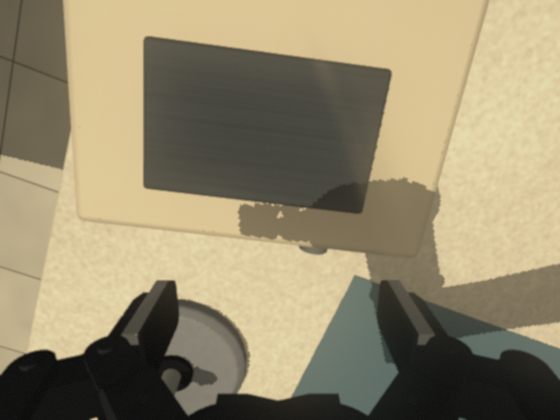

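The scene holds three stand-like objects in the top view: a grey one at (264,250), a pink one at (197,282) and a larger grey one at (415,266). Pink is excluded, and the smaller grey one is the stand at (264,250). The head is at about (153,245). I'll confirm with enlarged crops.

```bash
cat > h.py <<'E'
import numpy as np, cv2
from scipy.spatial.transform import Rotation as R
from rig import *
def ray(c,u,v):
    d=np.array([(u-c['cx'])/c['fx'],(v-c['cy'])/c['fy'],1.])
    return np.array(c['eye']),R.from_euler('xyz',c['attitude']).as_matrix()@d
def onz(c,u,v,z):
    e,d=ray(c,u,v); return e+d*(z-e[2])/d[2]
def proj(c,p):
    q=R.from_euler('xyz',c['attitude']).as_matrix().T@(np.array(p)-c['eye'])
    return np.array([c['fx']*q[0]/q[2]+c['cx'],c['fy']*q[1]/q[2]+c['cy']])
def tri(rs):
    A=np.zeros((3,3));b=np.zeros(3)
    for e,d in rs:
        d=d/np.linalg.norm(d);P=np.eye(3)-np.outer(d,d);A+=P;b+=P@e
    return np.linalg.solve(A,b)
E
python3 - <<'E'
from h import *
t=cv2.imread('pics/top0.png');s=cv2.imread('pics/scene0.png')
def crop(im,x0,y0,w,h,k):return cv2.resize(im[y0:y0+h,x0:x0+w],None,fx=k,fy=k,interpolation=cv2.INTER_CUBIC)
a=crop(t,125,215,80,60,5);b=crop(t,230,215,80,60,5);c=crop(s,365,240,80,60,5);d=crop(s,260,180,80,60,5)
cv2.imwrite('pics/crops.png',np.vstack([np.hstack([a,b]),np.hstack([c,d])]))
E
```

```text
(no output)
```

View pics/crops.png

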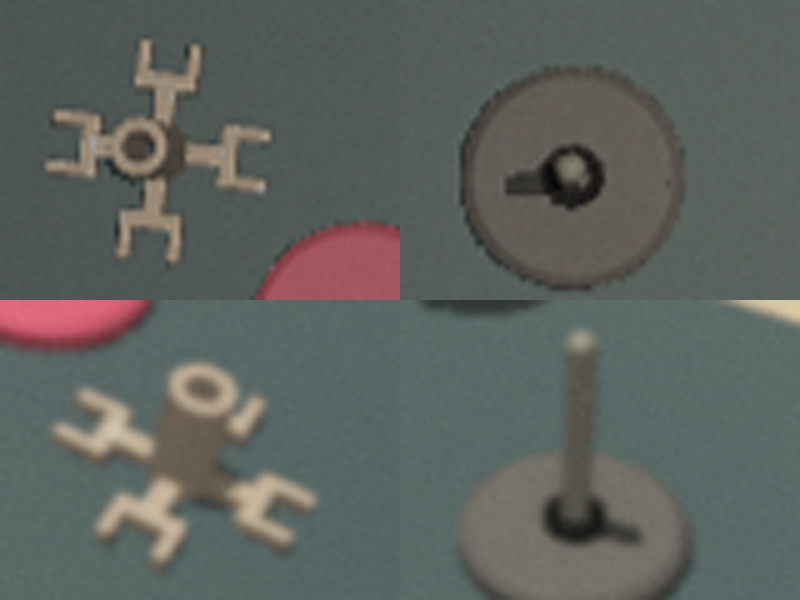

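The crops confirm this. The head's rim centre is near top (152.6,244.4) and scene (405.6,258). The plain grey stand has its dome near top (264.5,248) and scene (296.4,188).

```bash
python3 - <<'E'
from h import *
T=get_calibration('top');S=get_calibration('scene')
t=cv2.imread('pics/top0.png');s=cv2.imread('pics/scene0.png')
f=lambda x,y,x0,y0:((x+.5)/5-.5+x0,(y+.5)/5-.5+y0)
ht=f(138,147,125,215);hs=f(203,390-300,365,240)
pt=f(572,166,230-80,215);ps=f(582,340-300,260-80,180)
print(ht,hs,pt,ps)
print('head top z.066',onz(T,*ht,.066),onz(S,*hs,.066),tri([ray(T,*ht),ray(S,*hs)]))
print('post dome z.142',onz(T,*pt,.144),onz(S,*ps,.142),tri([ray(T,*pt),ray(S,*ps)]))
# base ellipse
g=cv2.cvtColor(t,cv2.COLOR_BGR2LAB).astype(int)
m=(np.abs(t.astype(int).max(2)-t.astype(int).min(2))<14).astype(np.uint8)
m[:215]=0;m[285:]=0;m[:,:230]=0;m[:,300:]=0
cs,_=cv2.findContours(m,cv2.RETR_EXTERNAL,cv2.CHAIN_APPROX_NONE);c=max(cs,key=cv2.contourArea)
e=cv2.fitEllipse(c);print(e,'base',onz(T,*e[0],.017))
for P in [(130,181),(0,0)]:pass
print('boxes', [onz(T,u,v,h)[:2].round(3) for u,v,h in [(134,181,.055),(203,183,.044),(289,188,.055),(361,215,.1),(197,281,.018)]])
E
```

```text
(152.2, 244.0) (405.2, 257.6) (264.0, 247.8) (296.0, 187.6)
head top z.066 [0.57327813 0.13715253 0.066     ] [0.57651505 0.13649744 0.066     ] [0.5736339  0.13692657 0.06348527]
post dome z.142 [ 0.55511259 -0.17591944  0.144     ] [ 0.5506236  -0.17869755  0.142     ] [ 0.55515016 -0.17620997  0.14612656]
((264.5, 249.5), (81.64986419677734, 81.64986419677734), 0.0) base [ 0.5555113  -0.17613508  0.017     ]
boxes [array([0.754, 0.192]), array([ 0.747, -0.002]), array([ 0.728, -0.248]), array([ 0.644, -0.444]), array([0.468, 0.019])]
```

Request:
send_rows --deltas '[{"spin": 7.15}, {"spin": 7.15}, {"spin": 7.15}, {"dx": -2.5, "dy": 2.5}, {"dx": -2.5, "dy": 2.5}]'

```text
$.deltas[0]: bad value
```

Request:
send_rows --deltas '[{"dx": 0, "dy": 0, "dz": 0, "spin": 7.15, "fingers": 8.5}, {"dx": 0, "dy": 0, "dz": 0, "spin": 7.15, "fingers": 8.5}, {"dx": 0, "dy": 0, "dz": 0, "spin": 7.15, "fingers": 8.5}, {"dx": -2.5, "dy": 2.5, "dz": 0, "spin": 0, "fingers": 8.5}, {"dx": -2.5, "dy": 2.5, "dz": 0, "spin": 0, "fingers": 8.5}]'

```text
time_s: 0.57
tool_pos: [0.2781, -0.5316, 0.2524]
ee_rot: [3.141, -0.001, 3.138]
wrist_force: [1.6, -0.1, -0.4]
finger_gap: 0.996
```

Request:
send_rows --deltas '[{"dx": -2.4, "dy": 3, "dz": 0, "spin": 0, "fingers": 8.5}, {"dx": -2.4, "dy": 3, "dz": 0, "spin": 0, "fingers": 8.5}, {"dx": -2.4, "dy": 3, "dz": 0, "spin": 0, "fingers": 8.5}, {"dx": -2.4, "dy": 3, "dz": 0, "spin": 0, "fingers": 8.5}, {"dx": -2.4, "dy": 3, "dz": 0, "spin": 0, "fingers": 8.5}]'

```text
time_s: 0.98
tool_pos: [0.3994, -0.3798, 0.2531]
ee_rot: [3.141, -0.0, -3.141]
wrist_force: [0.0, -0.5, -0.4]
finger_gap: 0.998
```

Request:
send_rows --deltas '[{"dx": -2, "dy": 3, "dz": 0, "spin": 0, "fingers": 8.5}, {"dx": -2, "dy": 3, "dz": 0, "spin": 0, "fingers": 8.5}, {"dx": -2, "dy": 3, "dz": 0, "spin": 0, "fingers": 8.5}, {"dx": -2, "dy": 3, "dz": 0, "spin": 0, "fingers": 8.5}, {"dx": 0, "dy": 0, "dz": 0, "spin": 0, "fingers": 8.5}]'

```text
time_s: 1.4
tool_pos: [0.4814, -0.2575, 0.2531]
ee_rot: [3.141, 0.001, -3.135]
wrist_force: [-0.4, 0.2, 0.9]
finger_gap: 0.997
```

```bash
python3 - <<'E'
from h import *
print(sense()['tool_pos'],sense()['wrist_force'])
c=get_calibration('wrist');im=snapshot('wrist');cv2.imwrite('pics/w1.png',im[:,:,::-1]);print(c)
print(proj(c,[.555,-.176,.15]),proj(c,[.555,-.176,.018]),proj(c,[.574,.137,.066]))
import json;json.dump({k:np.array(v).tolist() for k,v in c.items()},open('w1.json','w'))
E
```

```text
[ 0.4814226  -0.25746893  0.25310439] [-0.43904754  0.19364561  0.86090779]
{'fx': 350.2958056896369, 'fy': 350.2958056896369, 'cx': 277.5869134779403, 'cy': 211.5736589351608, 'eye': array([ 0.39819928, -0.25751792,  0.37301078]), 'attitude': array([ 2.81255711e+00, -7.27112673e-04,  1.57684769e+00])}
[385.11896632 314.24740786] [350.30832222 242.469361  ] [672.96307409 281.28226696]
```

View pics/w1.png

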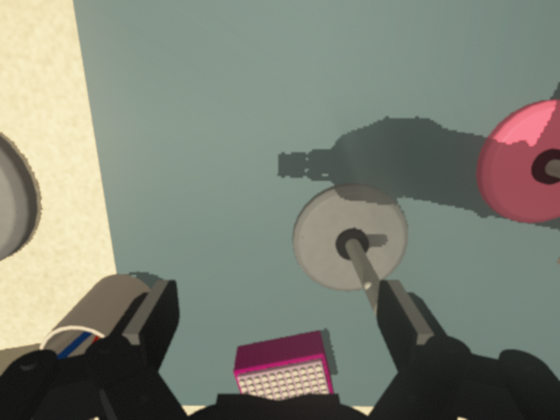

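The view shows the grey base at about (350,237). The post tip near (375,303) is half-hidden by the right finger, so I'll centre over the stand.

Request:
send_rows --deltas '[{"dx": -1.5, "dy": 2.7, "dz": 0, "spin": 0, "fingers": 8.5}, {"dx": -1.5, "dy": 2.7, "dz": 0, "spin": 0, "fingers": 8.5}, {"dx": -1.5, "dy": 2.7, "dz": 0, "spin": 0, "fingers": 8.5}, {"dx": 0, "dy": 0, "dz": 0, "spin": 0, "fingers": 8.5}, {"dx": 0, "dy": 0, "dz": 0, "spin": 0, "fingers": 8.5}]'

```text
time_s: 1.87
tool_pos: [0.5237, -0.18, 0.2529]
ee_rot: [3.142, -0.001, -3.14]
wrist_force: [-0.4, -0.4, -0.3]
finger_gap: 0.999
```

```bash
python3 - <<'E'
from h import *
print(sense()['tool_pos'],sense()['ee_rot'])
c=get_calibration('wrist');im=snapshot('wrist');cv2.imwrite('pics/w2.png',im[:,:,::-1]);print(c)
print(proj(c,[.555,-.176,.15]),proj(c,[.555,-.176,.018]),proj(c,[.574,.137,.066]))
import json;json.dump({k:np.array(v).tolist() for k,v in c.items()},open('w2.json','w'))
E
```

```text
[ 0.52371864 -0.17999825  0.25292254] [ 3.14150458e+00 -9.65939184e-04 -3.13975091e+00]
{'fx': 350.2958056896369, 'fy': 350.2958056896369, 'cx': 277.5869134779403, 'cy': 211.5736589351608, 'eye': array([ 0.44071618, -0.17964426,  0.373014  ]), 'attitude': array([ 2.81440558e+00, -2.88087309e-04,  1.57246442e+00])}
[282.37599432 263.22333855] [280.73500768 206.06130211] [609.53488556 240.97205016]
```

View pics/w2.png

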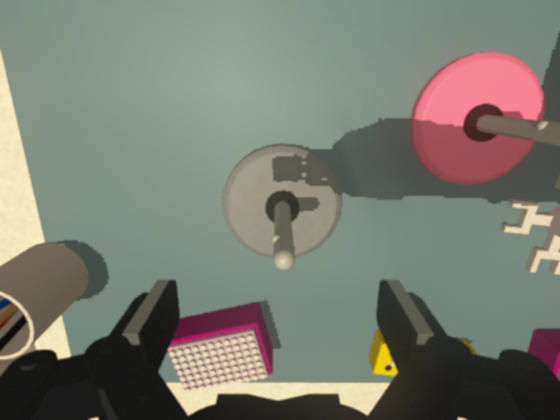

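The stand is centred: base about (282,203), domed tip about (284,260), and a ball on the left side of the post at about (275,241). I'll enlarge that region.

```bash
python3 - <<'E'
import cv2
im=cv2.imread('pics/w2.png')
cv2.imwrite('pics/w2c.png',cv2.resize(im[190:290,230:350],None,fx=6,fy=6,interpolation=cv2.INTER_CUBIC))
E
```

```text
(no output)
```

View pics/w2c.png

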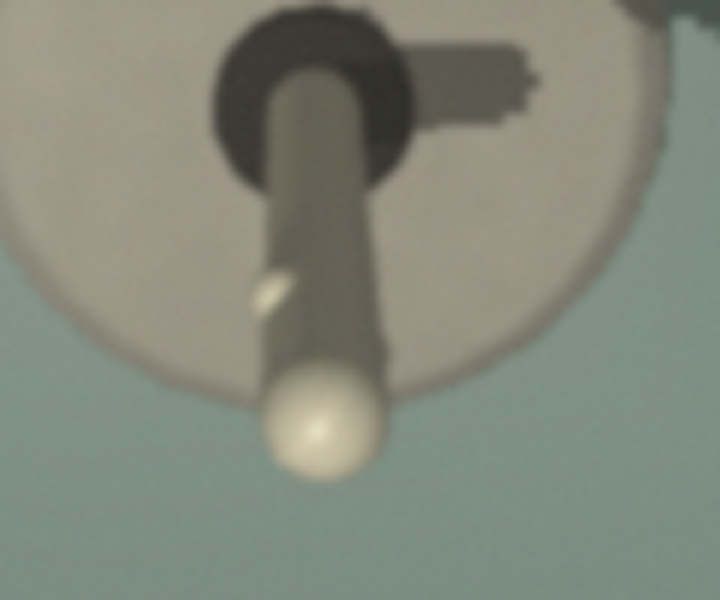

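```bash
python3 - <<'E'
from h import *
import json
c=json.load(open('w2.json'));T=get_calibration('top');S=get_calibration('scene')
f=lambda x,y:(230+(x+.5)/6-.5,190+(y+.5)/6-.5)
d=f(324.5,419);print(d,onz(c,*d,.142))
b=f(313,105) # boss outer circle centre, top .024
print('boss',onz(c,*f(313,100),.024))
P=onz(c,*d,.142)
# base circle fit by contour of base rim
im=cv2.imread('pics/w2.png').astype(int)
w=im[:,:,2]-im[:,:,0]
m=((w>-4)).astype(np.uint8); m[:, :200]=0;m[:,360:]=0;m[:135]=0;m[280:]=0
m=cv2.morphologyEx(m,cv2.MORPH_OPEN,np.ones((3,3)))
cs,_=cv2.findContours(m,0,1);k=max(cs,key=cv2.contourArea);print(cv2.boundingRect(k),cv2.contourArea(k))
for z in np.arange(.1,.15,.005): 
    p=proj(c,[P[0],P[1],z]);print(round(z,3),((p[0]+.5-230)*6-.5).round(0),((p[1]+.5-190)*6-.5).round(0))
E
```

```text
(283.6666666666667, 259.4166666666667) [ 0.55600788 -0.17494545  0.142     ]
boss [ 0.55327432 -0.17499819  0.024     ]
(200, 135, 160, 137) 14022.5
0.1 320.0 284.0
0.105 320.0 298.0
0.11 321.0 313.0
0.115 321.0 328.0
0.12 322.0 344.0
0.125 322.0 360.0
0.13 323.0 376.0
0.135 324.0 394.0
0.14 324.0 412.0
0.145 325.0 430.0
```

Request:
send_rows --deltas '[{"dx": 0, "dy": 3.9, "dz": 0, "spin": 0, "fingers": 8.5}, {"dx": 0, "dy": 3.9, "dz": 0, "spin": 0, "fingers": 8.5}, {"dx": -0.4, "dy": 3.9, "dz": 0, "spin": 0, "fingers": 8.5}, {"dx": -0.4, "dy": 3.9, "dz": 0, "spin": 0, "fingers": 8.5}, {"dx": -0.4, "dy": 3.9, "dz": 0, "spin": 0, "fingers": 8.5}]'

```text
time_s: 2.33
tool_pos: [0.535, 0.0145, 0.2535]
ee_rot: [-3.142, 0.0, 3.139]
wrist_force: [0.3, -0.3, -0.4]
finger_gap: 0.995
```

Request:
send_rows --deltas '[{"dx": -0.4, "dy": 3.9, "dz": 0, "spin": 0, "fingers": 8.5}, {"dx": 0, "dy": 3.9, "dz": 0, "spin": 0, "fingers": 8.5}, {"dx": 0, "dy": 3.9, "dz": 0, "spin": 0, "fingers": 8.5}, {"dx": 0, "dy": 0, "dz": 0, "spin": 0, "fingers": 8.5}, {"dx": 0, "dy": 0, "dz": 0, "spin": 0, "fingers": 8.5}]'

```text
time_s: 2.75
tool_pos: [0.5394, 0.1319, 0.253]
ee_rot: [-3.141, -0.001, -3.14]
wrist_force: [-0.3, -0.5, -0.6]
finger_gap: 0.994
```

```bash
python3 - <<'E'
from h import *
print(sense()['tool_pos'],sense()['ee_rot'])
c=get_calibration('wrist');im=snapshot('wrist');cv2.imwrite('pics/w3.png',im[:,:,::-1]);print(c)
p=proj(c,[.574,.137,.066]);print(p)
import json;json.dump({k:np.array(v).tolist() for k,v in c.items()},open('w3.json','w'))
x0,y0=int(p[0])-60,int(p[1])-50;print(x0,y0)
cr=cv2.resize(im[y0:y0+100,x0:x0+120,::-1],None,fx=6,fy=6,interpolation=cv2.INTER_CUBIC);cv2.imwrite('pics/w3c.png',cr)
E
```

```text
[0.53940311 0.1318791  0.2530305 ] [-3.14115565e+00 -6.99241660e-04 -3.13983821e+00]
{'fx': 350.2958056896369, 'fy': 350.2958056896369, 'cx': 277.5869134779403, 'cy': 211.5736589351608, 'eye': array([0.45636836, 0.13230019, 0.37306418]), 'attitude': array([2.81419850e+00, 2.45000319e-04, 1.57238004e+00])}
[282.47888319 225.05536567]
222 175
```

View pics/w3c.png

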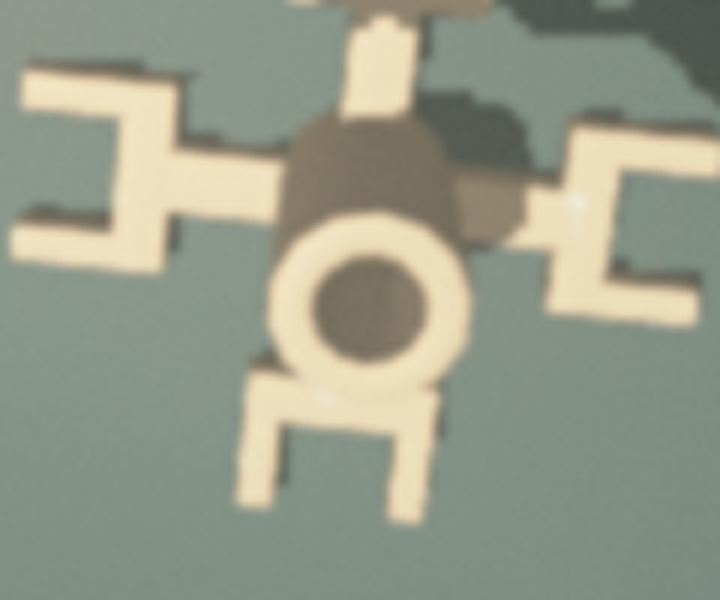

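The head is in view with its rim centre at crop (370,306), about (283.5,225.6) in the full picture.

```bash
python3 - <<'E'
from h import *
import json
c=json.load(open('w3.json'))
f=lambda x,y:(222+(x+.5)/6-.5,175+(y+.5)/6-.5)
for p in [(369.5,304),(370,308)]: print(onz(c,*f(*p),.066), end=' ')
a=onz(c,*f(268,304),.066);b=onz(c,*f(471,304),.066);print('outer dia',np.linalg.norm(a-b))
E
```

```text
[0.57419432 0.13764646 0.066     ] [0.57486404 0.13772918 0.066     ] outer dia 0.031742112964323096
```

Request:
send_rows --deltas '[{"dx": -1.75, "dy": 0.3, "dz": 0, "spin": 0, "fingers": 8.5}, {"dx": -1.76, "dy": 0.28, "dz": 2, "spin": 0, "fingers": 8.5}, {"dx": 0, "dy": 0, "dz": 4, "spin": 0, "fingers": 8.5}, {"dx": 0, "dy": 0, "dz": 4, "spin": 0, "fingers": 8.5}, {"dx": 0, "dy": 0, "dz": 3, "spin": 0, "fingers": 8.5}]'

```text
time_s: 3.22
tool_pos: [0.5736, 0.1342, 0.1205]
ee_rot: [-3.141, -0.003, 3.138]
wrist_force: [-0.5, -0.7, -0.7]
finger_gap: 0.994
```

Request:
send_rows --deltas '[{"dx": 0, "dy": 0, "dz": 3, "spin": 0, "fingers": 8.5}, {"dx": 0, "dy": 0, "dz": 3, "spin": 0, "fingers": 8.5}, {"dx": 0, "dy": 0, "dz": 1.7, "spin": 0, "fingers": 8.5}, {"dx": 0, "dy": 0, "dz": 0, "spin": 0, "fingers": 8.5}, {"dx": 0, "dy": 0, "dz": 0, "spin": 0, "fingers": 8.5}]'

```text
time_s: 3.63
tool_pos: [0.5746, 0.1352, 0.0459]
ee_rot: [-3.14, -0.002, 3.14]
wrist_force: [0.3, 0.3, 0.1]
finger_gap: 0.998
```

```bash
python3 - <<'E'
from h import *
print(sense()['tool_pos'],sense()['ee_rot'])
c=get_calibration('wrist');im=snapshot('wrist');cv2.imwrite('pics/w4.png',im[:,:,::-1]);print(c['eye'])
print(sense()['tool_pos'],sense()['ee_rot'])
E
```

```text
[0.57458037 0.1351744  0.04589746] [-3.14020708e+00 -1.69865550e-03  3.13968901e+00]
[0.49170172 0.13602867 0.16604528]
[0.57553324 0.13605652 0.04727539] [3.14150654e+00 1.26251961e-03 3.14040653e+00]
```

View pics/w4.png

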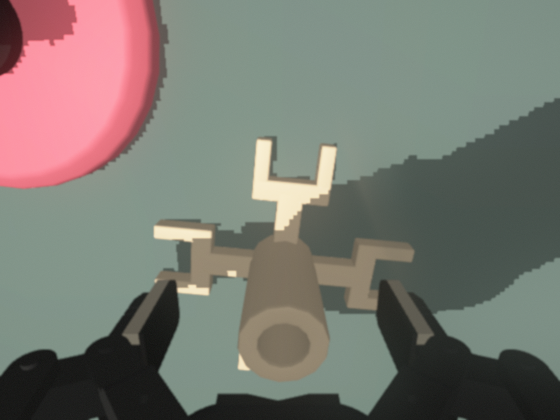

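The head's rim is at (283,345) and the jaw midline at column 279, so the jaws are 1.5 mm off in y. I'll correct that and close.

Request:
send_rows --deltas '[{"dx": 0, "dy": 0.15, "dz": 0, "spin": 0, "fingers": 8.5}, {"dx": 0, "dy": 0, "dz": 0, "spin": 0, "fingers": 5}, {"dx": 0, "dy": 0, "dz": 0, "spin": 0, "fingers": 3}, {"dx": 0, "dy": 0, "dz": 0, "spin": 0, "fingers": 2}, {"dx": 0, "dy": 0, "dz": 0, "spin": 0, "fingers": 2}]'

```text
time_s: 4.1
tool_pos: [0.5748, 0.1391, 0.047]
ee_rot: [3.141, 0.001, -3.141]
wrist_force: [-0.0, 0.4, -0.3]
finger_gap: 0.449
```

Request:
send_rows --deltas '[{"dx": 0, "dy": 0, "dz": 0, "spin": 0, "fingers": 2}, {"dx": 0, "dy": 0, "dz": 0, "spin": 0, "fingers": 2}, {"dx": 0, "dy": 0, "dz": 0, "spin": 0, "fingers": 2}, {"dx": 0, "dy": 0, "dz": 0, "spin": 0, "fingers": 2}, {"dx": 0, "dy": 0, "dz": 0, "spin": 0, "fingers": 2}]'

```text
time_s: 4.52
tool_pos: [0.5749, 0.1391, 0.0471]
ee_rot: [3.141, 0.001, -3.141]
wrist_force: [-1.1, -0.6, 5.5]
finger_gap: 0.378
```

```bash
python3 - <<'E'
from h import *
s=sense();print(s['tool_pos'],s['ee_rot'],s['wrist_force'],s['finger_gap']*85.4)
c=get_calibration('wrist');im=snapshot('wrist');cv2.imwrite('pics/w5.png',im[:,:,::-1]);print(c['eye'])
E
```

```text
[0.57487191 0.13906977 0.04707274] [ 3.14136384e+00  7.89299270e-04 -3.14071286e+00] [-1.11611053 -0.56458719  5.47501828] 32.31452532478652
[0.49166259 0.13947857 0.16699612]
```

View pics/w5.png

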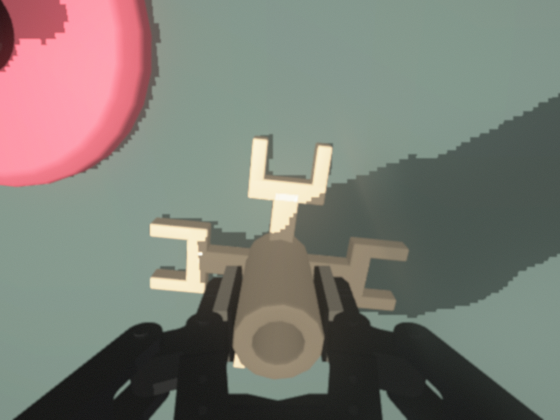

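```bash
python3 - <<'E'
from h import *
c=get_calibration('wrist');im=snapshot('wrist')
cv2.imwrite('pics/w5c.png',cv2.resize(im[290:390,220:340,::-1],None,fx=6,fy=6,interpolation=cv2.INTER_CUBIC))
print(sense()['tool_pos'],sense()['wrist_force'])
for u,v in [(278,343)]: print(onz(c,u,v,.066))
E
```

```text
[0.57485471 0.13905667 0.0470472 ] [-2.14343744  0.21519751  5.46159639]
[0.57464989 0.1397224  0.066     ]
```

View pics/w5c.png

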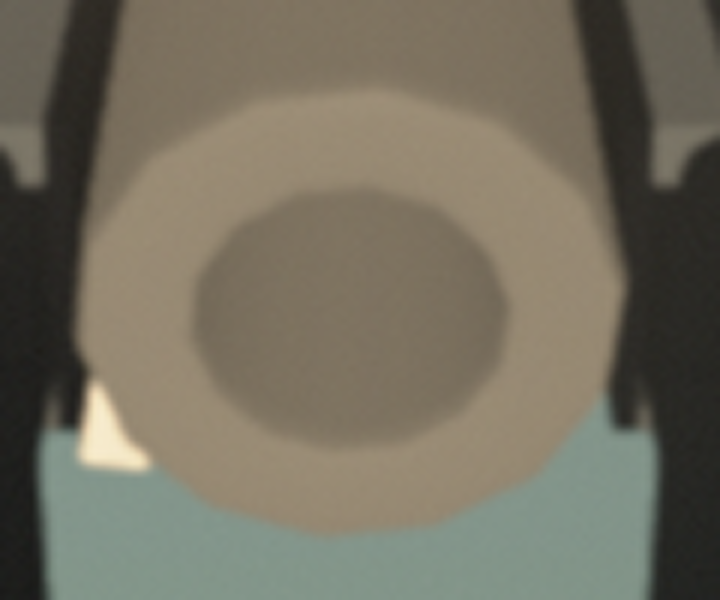

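Request:
send_rows --deltas '[{"dx": 0, "dy": 0, "dz": -1, "spin": 0, "fingers": 2}, {"dx": 0, "dy": 0, "dz": -2.5, "spin": 0, "fingers": 2}, {"dx": 0, "dy": 0, "dz": -3, "spin": 0, "fingers": 2}, {"dx": 0, "dy": 0, "dz": -3, "spin": 0, "fingers": 2}, {"dx": 0, "dy": 0, "dz": -3, "spin": 0, "fingers": 2}]'

```text
time_s: 5.03
tool_pos: [0.574, 0.1387, 0.1723]
ee_rot: [-3.141, -0.001, -3.141]
wrist_force: [1.3, 0.1, -1.5]
finger_gap: 0.379
```

Request:
send_rows --deltas '[{"dx": 0, "dy": 0, "dz": -3, "spin": 0, "fingers": 2}, {"dx": 0, "dy": 0, "dz": -2, "spin": 0, "fingers": 2}, {"dx": 0, "dy": 0, "dz": -1, "spin": 0, "fingers": 2}, {"dx": 0, "dy": -1.46, "dz": 0, "spin": 0, "fingers": 2}, {"dx": 0, "dy": -3, "dz": 0, "spin": 0, "fingers": 2}]'

```text
time_s: 5.45
tool_pos: [0.5743, 0.0956, 0.2307]
ee_rot: [3.141, -0.0, -3.138]
wrist_force: [0.2, -1.2, -1.7]
finger_gap: 0.379
```

Request:
send_rows --deltas '[{"dx": 0.4, "dy": -3, "dz": 0, "spin": 0, "fingers": 2}, {"dx": 0.4, "dy": -3, "dz": 0, "spin": 0, "fingers": 2}, {"dx": 0.4, "dy": -3, "dz": 0, "spin": 0, "fingers": 2}, {"dx": 0.4, "dy": -3, "dz": 0, "spin": 0, "fingers": 2}, {"dx": 0.25, "dy": -3, "dz": 0, "spin": 0, "fingers": 2}]'

```text
time_s: 5.87
tool_pos: [0.5542, -0.0577, 0.2292]
ee_rot: [3.142, -0.004, 3.142]
wrist_force: [0.7, -0.4, -0.5]
finger_gap: 0.384
```

Request:
send_rows --deltas '[{"dx": 0, "dy": -3, "dz": 0, "spin": 0, "fingers": 2}, {"dx": 0, "dy": -3, "dz": 0, "spin": 0, "fingers": 2}, {"dx": 0, "dy": -3, "dz": 0, "spin": 0, "fingers": 2}, {"dx": 0, "dy": -2, "dz": 0, "spin": 0, "fingers": 2}, {"dx": 0, "dy": -1, "dz": 0, "spin": 0, "fingers": 2}]'

```text
time_s: 6.28
tool_pos: [0.5546, -0.1784, 0.229]
ee_rot: [3.141, -0.004, 3.139]
wrist_force: [-0.2, 0.6, -0.9]
finger_gap: 0.38
```

Request:
send_rows --deltas '[{"dx": 0, "dy": 0, "dz": 0, "spin": 0, "fingers": 2}, {"dx": 0, "dy": 0, "dz": 0, "spin": 0, "fingers": 2}, {"dx": 0, "dy": 0, "dz": 0, "spin": 0, "fingers": 2}]'

```text
time_s: 6.53
tool_pos: [0.5558, -0.1751, 0.2305]
ee_rot: [3.141, -0.002, -3.141]
wrist_force: [0.9, 0.6, -1.4]
finger_gap: 0.382
```

```bash
python3 - <<'E'
from h import *
s=sense();print(s['tool_pos'],s['ee_rot'],s['wrist_force'],s['ft_torque'],s['finger_gap'])
for n in ['wrist','top','scene']: cv2.imwrite(f'pics/{n}6.png',snapshot(n)[:,:,::-1])
w=cv2.imread('pics/wrist6.png');t=cv2.imread('pics/top6.png');s=cv2.imread('pics/scene6.png')
k=lambda im,x,y,w,h:cv2.resize(im[y:y+h,x:x+w],(400,300),interpolation=cv2.INTER_CUBIC)
cv2.imwrite('pics/c6.png',np.vstack([np.hstack([k(w,140,210,280,210),k(t,224,215,80,60)]),np.hstack([k(s,240,120,120,90),k(s,265,160,60,45)])]))
E
```

```text
[ 0.55580406 -0.17513605  0.23051519] [ 3.14105661e+00 -1.55645638e-03 -3.14081036e+00] [ 0.89187955  0.56237722 -1.39000108] [ 0.02260901 -0.02818504 -0.01751884] 0.3818885429401996
```

View pics/c6.png

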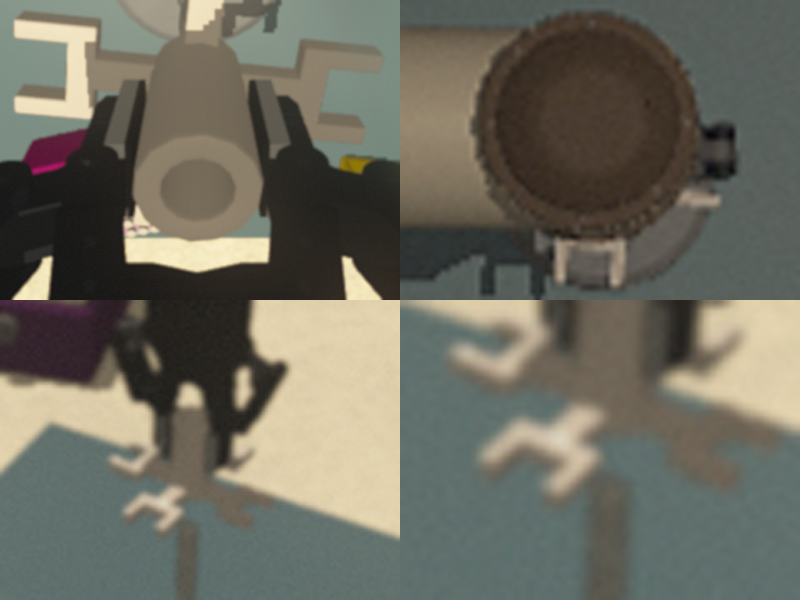

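The scene view shows the post (column about 296) just below the head's sleeve (column about 297.6). I'll check that against the projected axis.

```bash
python3 - <<'E'
from h import *
S=get_calibration('scene');T=get_calibration('top')
for z in (.142,.10,.22,.24): print(z,proj(S,[.556,-.175,z]))
print(proj(S,[.576,-.175,.22])-proj(S,[.556,-.175,.22]),proj(S,[.556,-.155,.22])-proj(S,[.556,-.175,.22]))
s0=cv2.imread('pics/scene0.png').astype(int);s=cv2.imread('pics/scene6.png').astype(int)
for v in (192,198,204): print('post',v,s0[v,288:305].sum(1)//3)
for v in (152,155,158,161): print('sleeve',v,s[v,284:310].sum(1)//3)
E
```

```text
0.142 [296.32629454 189.17516156]
0.1 [295.76184783 201.53071067]
0.22 [297.44613422 164.6622463 ]
0.24 [297.74946979 158.02233226]
[-3.70051145  4.19746429] [7.23846711 2.36585641]
post 192 [ 98  99 101  97  96  86  86  85  83  81  82  92  98  99 101 100  99]
post 198 [ 97  99  97  98  93  85  81  79  84  84  86  88  97 100  99 100  97]
post 204 [ 99  97 101  98  92  86  83  80  79  78  85  93  98  98  96  98  99]
sleeve 152 [148 105  56  37  33  32  33  43  64  96 118 127 125 124 129 127 105  75
  47  38  36  33  35  33  35  40]
sleeve 155 [185 154 102  63  60  55  53  69  88  96  94  94  98  99  99  99  95  84
  62  46  38  35  36  37  36  34]
sleeve 158 [192 158 103  65  64  58  52  66  82  96  97  99  97  98 100  99  98  94
  77  55  37  34  34  37  35  34]
sleeve 161 [189 153  97  62  65  62  56  66  85  93  96  96  99 102  99 100  96  85
  74  68  61  49  39  36  45  84]
```

Request:
send_rows --deltas '[{"dx": 0, "dy": 0, "dz": 1, "spin": 0, "fingers": 2}, {"dx": 0, "dy": 0, "dz": 1, "spin": 0, "fingers": 2}, {"dx": 0, "dy": 0, "dz": 0.6, "spin": 0, "fingers": 2}, {"dx": 0, "dy": 0, "dz": 0, "spin": 0, "fingers": 2}, {"dx": 0, "dy": 0, "dz": 0, "spin": 0, "fingers": 2}]'

```text
time_s: 7.1
tool_pos: [0.5559, -0.1757, 0.2044]
ee_rot: [-3.142, -0.002, -3.141]
wrist_force: [0.0, -1.3, -1.2]
finger_gap: 0.381
```

Request:
send_rows --deltas '[{"dx": 0, "dy": 0, "dz": 0.2, "spin": 0, "fingers": 2}, {"dx": 0, "dy": 0, "dz": 0.2, "spin": 0, "fingers": 2}, {"dx": 0, "dy": 0, "dz": 0, "spin": 0, "fingers": 2}]'

```text
time_s: 7.35
tool_pos: [0.5562, -0.1757, 0.2011]
ee_rot: [3.141, -0.0, -3.141]
wrist_force: [0.0, -0.4, -2.1]
finger_gap: 0.38
```

Request:
send_rows --deltas '[{"dx": 0, "dy": 0, "dz": 0.2, "spin": 0, "fingers": 2}, {"dx": 0, "dy": 0, "dz": 0.2, "spin": 0, "fingers": 2}, {"dx": 0, "dy": 0, "dz": 0, "spin": 0, "fingers": 2}]'

```text
time_s: 7.6
tool_pos: [0.556, -0.1757, 0.1969]
ee_rot: [3.141, -0.001, -3.141]
wrist_force: [-0.7, 0.8, -0.8]
finger_gap: 0.381
```

Request:
send_rows --deltas '[{"dx": 0, "dy": 0, "dz": 0.2, "spin": 0, "fingers": 2}, {"dx": 0, "dy": 0, "dz": 0.2, "spin": 0, "fingers": 2}, {"dx": 0, "dy": 0, "dz": 0, "spin": 0, "fingers": 2}]'

```text
time_s: 7.85
tool_pos: [0.556, -0.1757, 0.1928]
ee_rot: [3.141, -0.001, -3.141]
wrist_force: [0.4, -0.1, -1.8]
finger_gap: 0.375
```

Request:
send_rows --deltas '[{"dx": 0, "dy": 0, "dz": 0.2, "spin": 0, "fingers": 2}, {"dx": 0, "dy": 0, "dz": 0.2, "spin": 0, "fingers": 2}, {"dx": 0, "dy": 0, "dz": 0, "spin": 0, "fingers": 2}]'

```text
time_s: 8.1
tool_pos: [0.556, -0.1757, 0.1888]
ee_rot: [3.141, -0.001, -3.141]
wrist_force: [-0.2, 0.4, -1.2]
finger_gap: 0.383
```

Request:
send_rows --deltas '[{"dx": 0, "dy": 0, "dz": 0.2, "spin": 0, "fingers": 2}, {"dx": 0, "dy": 0, "dz": 0.2, "spin": 0, "fingers": 2}, {"dx": 0, "dy": 0, "dz": 0, "spin": 0, "fingers": 2}]'

```text
time_s: 8.35
tool_pos: [0.5559, -0.1757, 0.1848]
ee_rot: [3.141, -0.001, -3.141]
wrist_force: [0.6, -0.6, -1.5]
finger_gap: 0.38
```

Request:
send_rows --deltas '[{"dx": 0, "dy": 0, "dz": 0.2, "spin": 0, "fingers": 2}, {"dx": 0, "dy": 0, "dz": 0.2, "spin": 0, "fingers": 2}, {"dx": 0, "dy": 0, "dz": 0, "spin": 0, "fingers": 2}]'

```text
time_s: 8.6
tool_pos: [0.5559, -0.1757, 0.1807]
ee_rot: [3.141, -0.001, -3.141]
wrist_force: [-1.2, 0.5, -2.2]
finger_gap: 0.379
```

Request:
send_rows --deltas '[{"dx": 0, "dy": 0, "dz": 0.1, "spin": 0, "fingers": 2}, {"dx": 0, "dy": 0, "dz": 0.1, "spin": 0, "fingers": 2}]'

```text
time_s: 8.77
tool_pos: [0.556, -0.1757, 0.1792]
ee_rot: [3.141, -0.001, -3.141]
wrist_force: [-1.4, 0.2, 1.0]
finger_gap: 0.381
```

Request:
send_rows --deltas '[{"dx": 0, "dy": 0, "dz": 0.1, "spin": 0, "fingers": 2}, {"dx": 0, "dy": 0, "dz": 0.1, "spin": 0, "fingers": 2}]'

```text
time_s: 8.93
tool_pos: [0.556, -0.1757, 0.1772]
ee_rot: [3.141, -0.001, -3.141]
wrist_force: [-2.3, 0.5, -0.2]
finger_gap: 0.378
```

Request:
send_rows --deltas '[{"dx": 0, "dy": 0, "dz": 0.1, "spin": 0, "fingers": 2}, {"dx": 0, "dy": 0, "dz": 0.1, "spin": 0, "fingers": 2}]'

```text
time_s: 9.1
tool_pos: [0.556, -0.1757, 0.1752]
ee_rot: [3.141, -0.001, -3.141]
wrist_force: [-3.1, -0.0, 0.6]
finger_gap: 0.382
```

Request:
send_rows --deltas '[{"dx": 0, "dy": 0, "dz": 0.1, "spin": 0, "fingers": 2}, {"dx": 0, "dy": 0, "dz": 0.1, "spin": 0, "fingers": 2}]'

```text
time_s: 9.27
tool_pos: [0.556, -0.1757, 0.1732]
ee_rot: [3.141, -0.001, -3.141]
wrist_force: [-2.8, 0.6, -0.4]
finger_gap: 0.379
```

Request:
send_rows --deltas '[{"dx": 0, "dy": 0, "dz": 0.1, "spin": 0, "fingers": 2}, {"dx": 0, "dy": 0, "dz": 0.1, "spin": 0, "fingers": 2}]'

```text
time_s: 9.43
tool_pos: [0.556, -0.1757, 0.1712]
ee_rot: [3.142, -0.001, -3.141]
wrist_force: [-3.4, 1.9, -0.4]
finger_gap: 0.377
```

Request:
send_rows --deltas '[{"dx": 0, "dy": 0, "dz": 0.1, "spin": 0, "fingers": 2}, {"dx": 0, "dy": 0, "dz": 0.1, "spin": 0, "fingers": 2}]'

```text
time_s: 9.6
tool_pos: [0.556, -0.1757, 0.1691]
ee_rot: [3.141, -0.001, -3.141]
wrist_force: [-3.7, 1.5, 0.5]
finger_gap: 0.376
```

Side force is building: the post pushes the head towards -x. I'll ease it over a little.

Request:
send_rows --deltas '[{"dx": 0.05, "dy": 0.02, "dz": 0, "spin": 0, "fingers": 2}, {"dx": 0, "dy": 0, "dz": 0, "spin": 0, "fingers": 2}]'

```text
time_s: 9.77
tool_pos: [0.5559, -0.1756, 0.1691]
ee_rot: [-3.142, 0.0, -3.141]
wrist_force: [-1.0, 0.2, -1.3]
finger_gap: 0.381
```

Request:
send_rows --deltas '[{"dx": 0, "dy": 0, "dz": 0.1, "spin": 0, "fingers": 2}, {"dx": 0, "dy": 0, "dz": 0.1, "spin": 0, "fingers": 2}]'

```text
time_s: 9.93
tool_pos: [0.556, -0.1755, 0.1674]
ee_rot: [-3.142, 0.001, -3.141]
wrist_force: [-1.6, -0.5, -0.8]
finger_gap: 0.377
```

Request:
send_rows --deltas '[{"dx": 0, "dy": 0, "dz": 0.1, "spin": 0, "fingers": 2}, {"dx": 0, "dy": 0, "dz": 0.1, "spin": 0, "fingers": 2}]'

```text
time_s: 10.1
tool_pos: [0.5559, -0.1755, 0.1653]
ee_rot: [-3.142, 0.0, -3.141]
wrist_force: [-2.4, 1.1, -0.9]
finger_gap: 0.383
```

Request:
send_rows --deltas '[{"dx": 0, "dy": 0, "dz": 0.1, "spin": 0, "fingers": 2}, {"dx": 0, "dy": 0, "dz": 0.1, "spin": 0, "fingers": 2}]'

```text
time_s: 10.27
tool_pos: [0.5559, -0.1755, 0.1633]
ee_rot: [-3.142, 0.0, -3.141]
wrist_force: [-1.8, 0.8, 0.1]
finger_gap: 0.38
```

Request:
send_rows --deltas '[{"dx": 0.03, "dy": 0.01, "dz": 0.1, "spin": 0, "fingers": 2}, {"dx": 0, "dy": 0, "dz": 0.1, "spin": 0, "fingers": 2}]'

```text
time_s: 10.43
tool_pos: [0.5559, -0.1755, 0.1613]
ee_rot: [-3.141, 0.001, -3.141]
wrist_force: [-0.8, -1.3, -0.5]
finger_gap: 0.382
```

Request:
send_rows --deltas '[{"dx": 0, "dy": 0, "dz": 0.1, "spin": 0, "fingers": 2}, {"dx": 0, "dy": 0, "dz": 0.1, "spin": 0, "fingers": 2}]'

```text
time_s: 10.6
tool_pos: [0.5559, -0.1757, 0.16]
ee_rot: [-3.141, 0.001, -3.141]
wrist_force: [-2.3, -0.1, 6.6]
finger_gap: 0.378
```

Request:
send_rows --deltas '[{"dx": 0, "dy": 0, "dz": 0.1, "spin": 0, "fingers": 2}, {"dx": 0, "dy": 0, "dz": 0.1, "spin": 0, "fingers": 2}]'

```text
time_s: 10.77
tool_pos: [0.556, -0.1757, 0.1593]
ee_rot: [-3.141, 0.002, -3.14]
wrist_force: [-3.7, 3.2, 11.0]
finger_gap: 0.379
```

Request:
send_rows --deltas '[{"dx": 0, "dy": 0, "dz": 0.1, "spin": 0, "fingers": 2}]'

```text
time_s: 10.85
tool_pos: [0.5559, -0.1757, 0.1586]
ee_rot: [-3.14, 0.002, -3.14]
wrist_force: [-3.9, 1.1, 8.7]
finger_gap: 0.381
```

Request:
send_rows --deltas '[{"dx": 0, "dy": 0, "dz": 0.1, "spin": 0, "fingers": 2}]'

```text
time_s: 10.93
tool_pos: [0.5558, -0.1756, 0.1572]
ee_rot: [-3.141, 0.002, -3.141]
wrist_force: [-2.5, -0.0, 3.8]
finger_gap: 0.378
```

Request:
send_rows --deltas '[{"dx": 0, "dy": 0, "dz": 0.1, "spin": 0, "fingers": 2}]'

```text
time_s: 11.02
tool_pos: [0.5556, -0.1756, 0.1554]
ee_rot: [-3.141, 0.001, -3.141]
wrist_force: [-1.7, 0.7, 2.2]
finger_gap: 0.383
```

Request:
send_rows --deltas '[{"dx": 0, "dy": 0, "dz": 0.1, "spin": 0, "fingers": 2}]'

```text
time_s: 11.1
tool_pos: [0.5555, -0.1755, 0.1538]
ee_rot: [-3.142, 0.001, -3.141]
wrist_force: [-3.3, 0.9, 2.7]
finger_gap: 0.381
```

Request:
send_rows --deltas '[{"dx": 0, "dy": 0, "dz": 0.1, "spin": 0, "fingers": 2}]'

```text
time_s: 11.18
tool_pos: [0.5554, -0.1754, 0.1524]
ee_rot: [3.142, 0.0, -3.141]
wrist_force: [-2.0, -0.3, 1.9]
finger_gap: 0.38
```

The entry peak came at TCP z 0.160–0.158 (about 11 N), and the balls are now rubbing inside the bore. From geometry the click should come around TCP z 0.134–0.128.

Request:
send_rows --deltas '[{"dx": 0.03, "dy": 0, "dz": 0.1, "spin": 0, "fingers": 2}, {"dx": 0, "dy": 0, "dz": 0.15, "spin": 0, "fingers": 2}, {"dx": 0, "dy": 0, "dz": 0.15, "spin": 0, "fingers": 2}, {"dx": 0, "dy": 0, "dz": 0.15, "spin": 0, "fingers": 2}]'

```text
time_s: 11.52
tool_pos: [0.5553, -0.1754, 0.1466]
ee_rot: [-3.142, 0.0, -3.141]
wrist_force: [-1.6, -0.3, 3.3]
finger_gap: 0.38
```

Request:
send_rows --deltas '[{"dx": 0, "dy": 0, "dz": 0.1, "spin": 0, "fingers": 2}, {"dx": 0, "dy": 0, "dz": 0.1, "spin": 0, "fingers": 2}, {"dx": 0, "dy": 0, "dz": 0.1, "spin": 0, "fingers": 2}]'

```text
time_s: 11.77
tool_pos: [0.5552, -0.1755, 0.1436]
ee_rot: [3.142, -0.0, -3.141]
wrist_force: [-0.6, 0.9, 2.3]
finger_gap: 0.381
```

Request:
send_rows --deltas '[{"dx": 0, "dy": 0, "dz": 0.1, "spin": 0, "fingers": 2}, {"dx": 0, "dy": 0, "dz": 0.1, "spin": 0, "fingers": 2}]'

```text
time_s: 11.93
tool_pos: [0.5552, -0.1755, 0.1417]
ee_rot: [3.142, 0.0, -3.141]
wrist_force: [-1.4, 0.2, 2.1]
finger_gap: 0.38
```

Request:
send_rows --deltas '[{"dx": 0, "dy": 0, "dz": 0.1, "spin": 0, "fingers": 2}, {"dx": 0, "dy": 0, "dz": 0.1, "spin": 0, "fingers": 2}]'

```text
time_s: 12.1
tool_pos: [0.5552, -0.1755, 0.1397]
ee_rot: [3.142, 0.0, -3.141]
wrist_force: [-1.1, 0.7, 2.1]
finger_gap: 0.383
```

Request:
send_rows --deltas '[{"dx": 0, "dy": 0, "dz": 0.1, "spin": 0, "fingers": 2}]'

```text
time_s: 12.18
tool_pos: [0.5552, -0.1754, 0.1387]
ee_rot: [3.142, 0.0, -3.141]
wrist_force: [-0.7, 0.5, 1.4]
finger_gap: 0.378
```

Request:
send_rows --deltas '[{"dx": 0, "dy": 0, "dz": 0.1, "spin": 0, "fingers": 2}]'

```text
time_s: 12.27
tool_pos: [0.5552, -0.1754, 0.1377]
ee_rot: [-3.142, 0.0, -3.141]
wrist_force: [-0.8, 0.5, 0.9]
finger_gap: 0.382
```

Request:
send_rows --deltas '[{"dx": 0, "dy": 0, "dz": 0.1, "spin": 0, "fingers": 2}]'

```text
time_s: 12.35
tool_pos: [0.5552, -0.1754, 0.1367]
ee_rot: [3.142, 0.0, -3.141]
wrist_force: [-1.4, 0.4, 2.7]
finger_gap: 0.381
```

Request:
send_rows --deltas '[{"dx": 0, "dy": 0, "dz": 0.1, "spin": 0, "fingers": 2}]'

```text
time_s: 12.43
tool_pos: [0.5551, -0.1755, 0.1357]
ee_rot: [3.142, 0.0, -3.141]
wrist_force: [-0.7, 0.3, 0.9]
finger_gap: 0.38
```

Request:
send_rows --deltas '[{"dx": 0, "dy": 0, "dz": 0.1, "spin": 0, "fingers": 2}]'

```text
time_s: 12.52
tool_pos: [0.5551, -0.1754, 0.1343]
ee_rot: [3.141, -0.0, -3.141]
wrist_force: [-0.9, 0.3, -3.6]
finger_gap: 0.38
```

Request:
send_rows --deltas '[{"dx": 0, "dy": 0, "dz": 0.1, "spin": 0, "fingers": 2}]'

```text
time_s: 12.6
tool_pos: [0.5549, -0.1754, 0.1328]
ee_rot: [3.141, -0.001, 3.142]
wrist_force: [-0.1, -1.2, -4.6]
finger_gap: 0.382
```

The pull has begun, so I'll go on in finer steps.

Request:
send_rows --deltas '[{"dx": 0, "dy": 0, "dz": 0.05, "spin": 0, "fingers": 2}, {"dx": 0, "dy": 0, "dz": 0, "spin": 0, "fingers": 2}]'

```text
time_s: 12.77
tool_pos: [0.5546, -0.1753, 0.1321]
ee_rot: [3.141, -0.002, -3.142]
wrist_force: [-0.3, 0.4, -6.3]
finger_gap: 0.379
```

Request:
send_rows --deltas '[{"dx": 0, "dy": 0, "dz": 0.05, "spin": 0, "fingers": 2}, {"dx": 0, "dy": 0, "dz": 0, "spin": 0, "fingers": 2}]'

```text
time_s: 12.93
tool_pos: [0.5546, -0.1753, 0.1321]
ee_rot: [3.141, -0.001, -3.141]
wrist_force: [-1.2, 0.7, -5.7]
finger_gap: 0.381
```

Request:
send_rows --deltas '[{"dx": 0, "dy": 0, "dz": 0.05, "spin": 0, "fingers": 2}, {"dx": 0, "dy": 0, "dz": 0, "spin": 0, "fingers": 2}]'

```text
time_s: 13.1
tool_pos: [0.5549, -0.1754, 0.1321]
ee_rot: [3.141, -0.001, -3.141]
wrist_force: [-0.0, -0.1, -5.3]
finger_gap: 0.381
```

Request:
send_rows --deltas '[{"dx": 0, "dy": 0, "dz": 0.05, "spin": 0, "fingers": 2}, {"dx": 0, "dy": 0, "dz": 0, "spin": 0, "fingers": 2}]'

```text
time_s: 13.27
tool_pos: [0.5551, -0.1755, 0.132]
ee_rot: [-3.141, 0.0, -3.141]
wrist_force: [0.1, 0.3, -3.9]
finger_gap: 0.382
```

Request:
send_rows --deltas '[{"dx": 0, "dy": 0, "dz": 0.05, "spin": 0, "fingers": 2}, {"dx": 0, "dy": 0, "dz": 0, "spin": 0, "fingers": 2}]'

```text
time_s: 13.43
tool_pos: [0.5554, -0.1756, 0.1317]
ee_rot: [-3.141, 0.001, -3.141]
wrist_force: [-0.9, 0.1, -2.7]
finger_gap: 0.382
```

Request:
send_rows --deltas '[{"dx": 0, "dy": 0, "dz": 0.05, "spin": 0, "fingers": 2}, {"dx": 0, "dy": 0, "dz": 0, "spin": 0, "fingers": 2}]'

```text
time_s: 13.6
tool_pos: [0.5556, -0.1756, 0.1312]
ee_rot: [-3.141, 0.001, -3.141]
wrist_force: [0.7, -0.5, -2.4]
finger_gap: 0.385
```

Request:
send_rows --deltas '[{"dx": 0, "dy": 0, "dz": 0.05, "spin": 0, "fingers": 2}, {"dx": 0, "dy": 0, "dz": 0, "spin": 0, "fingers": 2}]'

```text
time_s: 13.77
tool_pos: [0.5556, -0.1755, 0.1307]
ee_rot: [-3.141, 0.001, -3.141]
wrist_force: [-0.6, -0.1, -2.7]
finger_gap: 0.376
```

Request:
send_rows --deltas '[{"dx": 0, "dy": 0, "dz": 0.05, "spin": 0, "fingers": 2}, {"dx": 0, "dy": 0, "dz": 0, "spin": 0, "fingers": 2}]'

```text
time_s: 13.93
tool_pos: [0.5554, -0.1754, 0.13]
ee_rot: [-3.142, 0.001, -3.141]
wrist_force: [0.2, 0.0, -0.8]
finger_gap: 0.385
```

Request:
send_rows --deltas '[{"dx": 0, "dy": 0, "dz": 0.05, "spin": 0, "fingers": 2}, {"dx": 0, "dy": 0, "dz": 0, "spin": 0, "fingers": 2}]'

```text
time_s: 14.1
tool_pos: [0.5552, -0.1754, 0.1293]
ee_rot: [-3.142, 0.0, -3.141]
wrist_force: [-0.4, -0.3, -1.8]
finger_gap: 0.38
```

Request:
send_rows --deltas '[{"dx": 0, "dy": 0, "dz": 0, "spin": 0, "fingers": 2}, {"dx": 0, "dy": 0, "dz": 0, "spin": 0, "fingers": 2}, {"dx": 0, "dy": 0, "dz": 0, "spin": 0, "fingers": 2}, {"dx": 0, "dy": 0, "dz": 0, "spin": 0, "fingers": 2}, {"dx": 0, "dy": 0, "dz": 0, "spin": 0, "fingers": 2}]'

```text
time_s: 14.52
tool_pos: [0.5551, -0.1754, 0.1293]
ee_rot: [3.142, -0.0, -3.141]
wrist_force: [-0.2, -0.1, -1.1]
finger_gap: 0.381
```

Request:
send_rows --deltas '[{"dx": 0, "dy": 0, "dz": 0.05, "spin": 0, "fingers": 2}, {"dx": 0, "dy": 0, "dz": 0, "spin": 0, "fingers": 2}]'

```text
time_s: 14.68
tool_pos: [0.5551, -0.1754, 0.1287]
ee_rot: [3.142, -0.0, -3.141]
wrist_force: [-0.4, 0.2, -1.7]
finger_gap: 0.382
```

Free play. I'll feel once more for the upper edge, then hold.

Request:
send_rows --deltas '[{"dx": 0, "dy": 0, "dz": 0.05, "spin": 0, "fingers": 2}, {"dx": 0, "dy": 0, "dz": 0, "spin": 0, "fingers": 2}]'

```text
time_s: 14.85
tool_pos: [0.5552, -0.1755, 0.1283]
ee_rot: [-3.142, -0.0, -3.141]
wrist_force: [-0.3, -0.3, -0.8]
finger_gap: 0.379
```

Request:
send_rows --deltas '[{"dx": 0, "dy": 0, "dz": 0.05, "spin": 0, "fingers": 2}, {"dx": 0, "dy": 0, "dz": 0, "spin": 0, "fingers": 2}]'

```text
time_s: 15.02
tool_pos: [0.5552, -0.1755, 0.128]
ee_rot: [-3.141, 0.0, -3.141]
wrist_force: [0.2, 0.4, 0.1]
finger_gap: 0.38
```

The upper edge is just beginning to bear. I'll back off 0.5 mm to mid-play, hold, then open.

Request:
send_rows --deltas '[{"dx": 0, "dy": 0, "dz": -0.05, "spin": 0, "fingers": 2}, {"dx": 0, "dy": 0, "dz": 0, "spin": 0, "fingers": 2}, {"dx": 0, "dy": 0, "dz": 0, "spin": 0, "fingers": 2}, {"dx": 0, "dy": 0, "dz": 0, "spin": 0, "fingers": 2}, {"dx": 0, "dy": 0, "dz": 0, "spin": 0, "fingers": 2}]'

```text
time_s: 15.43
tool_pos: [0.5552, -0.1754, 0.1283]
ee_rot: [-3.142, 0.0, -3.141]
wrist_force: [-0.5, -0.4, -1.2]
finger_gap: 0.381
```

Request:
send_rows --deltas '[{"dx": 0, "dy": 0, "dz": 0, "spin": 0, "fingers": 3.4}, {"dx": 0, "dy": 0, "dz": 0, "spin": 0, "fingers": 4}, {"dx": 0, "dy": 0, "dz": 0, "spin": 0, "fingers": 5}, {"dx": 0, "dy": 0, "dz": 0, "spin": 0, "fingers": 6.5}, {"dx": 0, "dy": 0, "dz": 0, "spin": 0, "fingers": 8.5}]'

```text
time_s: 15.85
tool_pos: [0.5552, -0.1754, 0.1284]
ee_rot: [-3.142, 0.0, -3.141]
wrist_force: [-0.2, 0.3, 0.4]
finger_gap: 0.85
```

Request:
send_rows --deltas '[{"dx": 0, "dy": 0, "dz": 0, "spin": 0, "fingers": 8.5}, {"dx": 0, "dy": 0, "dz": 0, "spin": 0, "fingers": 8.5}, {"dx": 0, "dy": 0, "dz": 0, "spin": 0, "fingers": 8.5}, {"dx": 0, "dy": 0, "dz": 0, "spin": 0, "fingers": 8.5}, {"dx": 0, "dy": 0, "dz": 0, "spin": 0, "fingers": 8.5}]'

```text
time_s: 16.27
tool_pos: [0.5551, -0.1754, 0.1283]
ee_rot: [3.142, -0.0, -3.141]
wrist_force: [0.2, 0.5, -0.3]
finger_gap: 0.994
```

```bash
python3 - <<'E'
from h import *
s=sense();print(s['time_s'],s['tool_pos'],s['wrist_force'],s['finger_gap'])
cv2.imwrite('pics/w7.png',snapshot('wrist')[:,:,::-1])
E
```

```text
16.2667 [ 0.55513487 -0.17543572  0.12830158] [ 0.19086961  0.5431043  -0.31851255] 0.9940879455817542
```

View pics/w7.png

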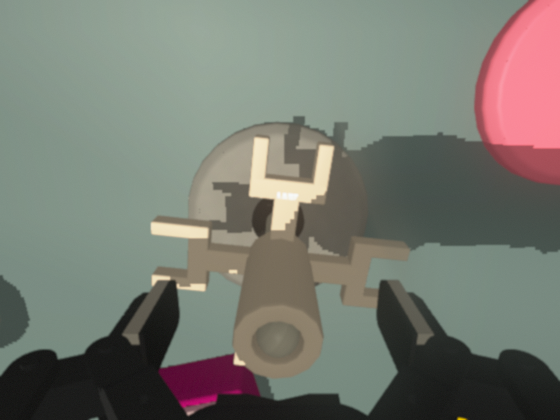

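The fingers are clear of the head. Its rim is still at (278,342), exactly where it was when held, so it did not slide. I'll retract upwards.

Request:
send_rows --deltas '[{"dx": 0, "dy": 0, "dz": -1, "spin": 0, "fingers": 8.5}, {"dx": 0, "dy": 0, "dz": -2, "spin": 0, "fingers": 8.5}, {"dx": 0, "dy": 0, "dz": -3, "spin": 0, "fingers": 8.5}, {"dx": 0, "dy": 0, "dz": -3, "spin": 0, "fingers": 8.5}, {"dx": 0, "dy": 0, "dz": -3, "spin": 0, "fingers": 8.5}]'

```text
time_s: 16.73
tool_pos: [0.5549, -0.1755, 0.2505]
ee_rot: [-3.141, 0.0, -3.141]
wrist_force: [0.2, -0.1, -0.3]
finger_gap: 0.996
```

Request:
send_rows --deltas '[{"dx": 2, "dy": 0, "dz": 0, "spin": 0, "fingers": 8.5}, {"dx": 1.5, "dy": 0, "dz": 0, "spin": 0, "fingers": 8.5}, {"dx": 0, "dy": 0, "dz": 0, "spin": 0, "fingers": 8.5}, {"dx": 0, "dy": 0, "dz": 0, "spin": 0, "fingers": 8.5}, {"dx": 0, "dy": 0, "dz": 0, "spin": 0, "fingers": 8.5}]'

```text
time_s: 17.15
tool_pos: [0.5206, -0.1755, 0.2488]
ee_rot: [-3.141, 0.001, -3.141]
wrist_force: [-0.4, 0.3, -0.6]
finger_gap: 0.999
```

```bash
python3 - <<'E'
from h import *
s=sense();print(s['time_s'],s['tool_pos'],s['wrist_force'])
w=snapshot('wrist')[:,:,::-1];c=get_calibration('wrist');sc=snapshot('scene')[:,:,::-1]
k=lambda im,x,y,w,h:cv2.resize(im[y:y+h,x:x+w],(400,300),interpolation=cv2.INTER_CUBIC)
cv2.imwrite('pics/c8.png',np.hstack([k(w,200,170,160,120),k(sc,240,150,120,90)]))
S=get_calibration('scene')
for z in (.082,.148,.15): print(z,proj(c,[.5555,-.1752,z]),proj(S,[.5555,-.1752,z]))
E
```

```text
17.15 [ 0.52060808 -0.1755349   0.24880831] [-0.37448103  0.31488728 -0.57164143]
0.082 [277.3288007 233.3169689] [295.54629416 206.52707049]
0.148 [277.25891749 269.06184957] [296.42812518 187.23411049]
0.15 [277.25624303 270.42981914] [296.45584142 186.62772635]
```

View pics/c8.png

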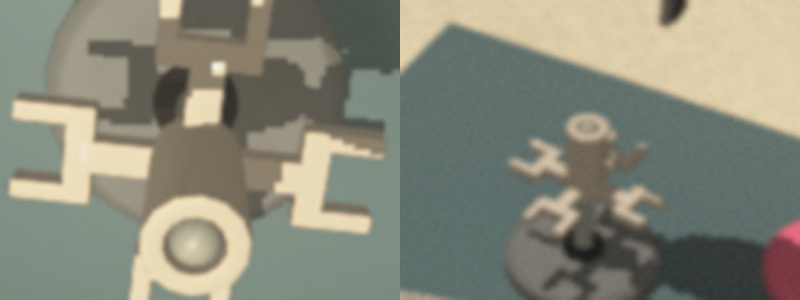

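The head stands upright on the post. Its rim centre is at about wrist (278,268), against (277.3,269.1) predicted for a rim at z = 148 mm. The arm is clear, so I'll hand in.

```bash
python3 - <<'E'
from rig import *
print(sign_off())
E
```

```text
the job is handed in; nothing more can be done
None
```

The white head is clicked onto the small grey stand, let go and upright, and I handed the job in at about 17 s of the 54 s allowed. I left the pink stand and the larger grey one alone.

- **Feel on the way down:**
  - The balls entered the bore at a tool height of about 159 mm, with a peak of about 11 N (12 N above the 1.3 N baseline from the head's weight). That is slightly over the 4 to 10 N described, but far below the 30 N limit.
  - After that came light rubbing of about 2 to 4 N.
  - The click showed as a pull of about 5 N (beyond the baseline) from 134 to 132 mm, and then about 1.5 mm of free play.
  - I felt the upper edge just begin to bear at 128 mm. I backed off half a millimetre and held for 0.4 s, after an earlier 0.4 s hold in the free play, before opening the fingers.
- **After letting go:**
  - The head's rim stayed at the same wrist-picture pixel as when it was held, so it did not slide.
  - With the arm retracted, the rim was within about 1 pixel of where a seated head should appear, and it looked upright.
  - The wrist force was near zero.
- **Not measured:** The ball joint values cannot be read, so that both balls are out is inferred from the force pattern and the height. I did not re-measure the bystanders, but I felt no contact with anything except the head and post.

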